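# Change-over: take the tape roll off the left-hand-threaded unwinder

### The job

Take the tape roll off the small bench unwinder: undo the T-handled screw, which has a left-hand thread, until its bar lines up with the slot in the flange, lift the flange off over the bar, and lay the roll flat on the floor of the white tub. Then put the flange back on the bare hub with the bar through its slot and turn the screw back until it is tight and locks the flange.

Things in the scene. Friction and masses are not known exactly. Their poses are not given: they have to be found in the camera images.
- unwinder: Fixed bench unwinder: grey foot 176x124, turntable 120 across (does not turn), top 34 above table; black hub, top at 80: web 10 thick with core shells at both ends of own x (reach x 31, y +-13), 15 mm post in the middle. On own +y and -y sides 29 mm are free between post and mounted roll. Guide roller 71 high at own x -82. Origin on hub axis at table level, z up. mm.
- t_screw (a joint): T-handled clamp screw in the hub, LEFT-HAND thread, rad: about 0 when tight on the flange, grows when turned CLOCKWISE seen from above, which loosens it and raises it 2.55 mm per rad. At 1.40 its bar lies along the hub's own x; end stop 2.2. Anticlockwise only tightens: it jams on the flange at about 0 to -0.1. Friction 0.12 N m; stays where left.
- t_bar (a point): Middle of that screw's black T-bar: 40 mm long (own x), 10 thick (own y), 12 high, 100 mm above the table when tight; its underside then rests across the flange's ribs. A half turn looks the same. While the flange is off it stands 18 mm above the roll's top.
- flange: Loose aluminium flange, 84 mm across, 120 g; origin at the plate's underside centre (80 mm above table when seated on the hub, 6 when laid on the table), z up. Plate 4 thick, slot 45x24 along own x for the T-bar (agree within 15 deg); beside the slot two ribs, 52 long, top 14 above origin, 36 across their outsides (own y): grip there. Ring below, 62 inside, 6 deep, fits over the hub top.
- tape_roll: Tan tape roll on a cardboard core, lying flat on the turntable round the hub: 96 mm in diameter, 45 high, wall 7 to 11 thick (hole about 78), about 180 g. Origin at the centre of its underside. Too wide to grip across: grip its wall.
- tub: Open white tub, fixed: rim 314 (own x) by 418 mm (own y), 106 high, walls sloping in to a floor about 240 x 300 that lies about 7 mm above the table. Origin under its centre, z up. Its half towards own -y, nearer the unwinder, is empty; two other rolls, 100 mm across, one 25 and one 62 mm high, lie in the +y half. Bare table to set things down on: round world x 0.69, y -0.06.
Things that resemble listed ones, but are neither listed nor needed, are in the scene too. Leave any blue look-alike of the flange alone.

How it is judged:
By the outcome, as a careful person would: the job done as asked, in the order asked, and still so for the second after the job is handed in, with the robot touching nothing.
It also fails if it takes over 72 s, if anything falls off the work surface, if the arm or the gripper's body presses on something with over 40 N, if the wrist force passes 120 N, or if a joint passes its speed limit or range.

### The arm

A 7-joint arm with a two-finger parallel gripper is mounted at the origin on a cart in front of the work surface, level with it; the furniture and walls round the work are solid. World frame = base frame: x ahead of the robot, y to its left, z up, the work surface at z = 0. Lengths are in m, angles in rad, forces in N, time in s.
With the tool pointing down it reaches from about 0.4 to 0.9 m from the base axis. Payload 5.6 kg.
Tool frame: the origin (TCP) lies midway between the tips of the shut fingers; the grasp point (between the pads) lies 19 mm behind it; y points along the fingers, z is the direction in which the jaws open and shut, and the axes are right-handed (so a half turn about y gives the same grasp; the last joint's range is limited). The gripper opens to 92 mm and grips with 3 to 60 N. Pads are 20 mm wide; open, the fingers measure 128 mm over their backs; the gripper's body (75 mm by 189 mm) begins 69 mm behind the grasp point.
Start: joints at [1.071, 0.468, -0.012, 1.603, 0.006, 1.071, -0.056], TCP at [0.287, -0.583, 0.215] pointing down, gripper open.
Joint ranges: [-2.53, 2.53], [-0.31, 2.02], [-1.57, 1.55], [0.28, 2.44], [-1.29, 4.43], [0.15, 1.84], [-2.92, 2.92]. Speed limits (rad/s): [2.57, 2.57, 3.14, 3.14, 3.14, 3.14, 3.14].

### API

Orientations are given as a 3x3 rotation matrix whose columns are the frame's x, y, z axes.
In Python, from station import env, effector, solver, viewer, workorder, search_frame, tip_of gives the robot as it stands. Calls block until the motion is done:
- env.reach(position, orientation): joint-space move of the TCP to a pose.
- env.movel(position, frame=None, rate=0.15): straight line of the TCP; frame=None keeps the orientation; rate is the mean speed in m/s.
- env.goto_joints(angles): joint-space move.
- effector.release() and effector.grasp(squeeze=None): open the fingers fully, or close them until they stop; squeeze is the grip in N (None keeps the last).
- env.pause(seconds).
- solver.inverse_kinematics(position, orientation): joint angles nearest the present ones, or None.
- env.sense(): the state.
- viewer.read_camera(name): name is "scene" or "top" or "wrist"; returns (picture, depth): 400x640x3 uint8, red, green, blue; 400x640 float32, m along the optical axis (not along the pixel's ray), 0 where there is no reading.
- viewer.camera_info(name): a dict with "intrinsics" (3x3 intrinsics, pixels), "eye" and "rotation" of the camera in the world; the wrist camera has in their place "T_tool_cam" (4x4, takes a point from camera to tool coordinates, whose origin is the TCP and whose axes are the tool frame's). Camera axes: x right, y up, looking along -z (the intrinsics and any distortion apply to the point x, -y, -z); pixel columns grow to the right and rows downward; lengths in m; the calibration is good to about 2 mm. A picture is of the moment at which its call begins: read the wrist's pose just before it. camera_info takes no time and is no camera call.
A pose or a line that the arm cannot do raises env.PlanningError and nothing moves.
- workorder.finish_job(): hands the job in, once; it reports no verdict.
Trained networks look in the newest picture that a camera, given by its name, has taken for a name from the list of things; names that differ only in an ending like _2 or _b are one class to them, and where a whole thing is asked for, a point or a joint stands for the part that bears it (a point fixed in the world has none). Each returns a list of dicts, best first, with "score" (0 to 1); they miss things now and then, are a little off and sometimes report something else, mostly with a low value. They report only what shows in the picture. A call takes as long as a camera call. They do not tell look-alikes from the thing itself.
- search_frame(camera, name): "at" ([x, y, z] in m, in world coordinates, good to about 4 mm: the middle of the surface that is visible of it).
- tip_of(camera, name): "at" ([x, y, z] in m, in world coordinates, good to about 4 mm: a listed point, or the origin of a listed thing).
The state is a dict: "t": time; "joint_positions": joint angles; "joint_velocities": joint speeds; "tau": joint torques, N m; "ee_pos": TCP position; "tcp_rot": TCP orientation; "wrist_force": force on the tool from outside, world axes, zero at the start; "moment": the same for the moment, N m; "gripper_width": finger opening in m.
Only numpy, scipy, OpenCV 4.12 (cv2) and the standard library are available. Lean on these libraries where they do the work, as an engineer would, in place of code of your own. Each camera call takes 0.05 s, during which the arm holds its last target.

## Working session

There is one attempt and no reset: what is moved stays moved. The work goes in short steps, each a Python script; the robot and the scene stay as the last script left them, time stands still between calls to the robot, and variables do not carry over. Pictures are saved under pics/ and viewed, and the job is handed in when it is done.

```bash
ls; mkdir -p pics
python3 - <<'E'
from station import env,viewer,search_frame,tip_of
import cv2,numpy as np
np.set_printoptions(precision=4,suppress=True)
s=env.sense();print(s)
for c in ["scene","top"]:
    p,d=viewer.read_camera(c);cv2.imwrite(f"pics/{c}0.png",p[:,:,::-1]);np.save(f"pics/{c}0.npy",d)
    i=viewer.camera_info(c);print(c,i)
    for n in ["unwinder","t_screw","flange","tape_roll","tub"]:
        print(n,[(np.round(r["at"],3),round(r["score"],2)) for r in search_frame(c,n)[:3]])
    for n in ["unwinder","t_bar","flange","tape_roll","tub"]:
        print("tip",n,[(np.round(r["at"],3),round(r["score"],2)) for r in tip_of(c,n)[:3]])
print(viewer.camera_info("wrist"),env.sense()["t"])
E
```

```text
pics
{'t': 0.0, 'joint_positions': array([ 1.071 ,  0.4684, -0.0116,  1.6036,  0.006 ,  1.0714, -0.0563]), 'joint_velocities': array([-0.    , -0.0002, -0.0007,  0.0007,  0.0014, -0.    , -0.0016]), 'tau': array([ -0.0004, -52.057 ,  -0.013 , -24.3748,  -0.0567,   0.0174,
         0.0002]), 'ee_pos': array([ 0.2864, -0.5829,  0.2137]), 'tcp_rot': array([[-0.8975, -0.0009,  0.441 ],
       [-0.441 ,  0.0015, -0.8975],
       [ 0.0001, -1.    , -0.0017]]), 'wrist_force': array([ 0.4673,  0.0076, -0.6361]), 'moment': array([-0.0147,  0.0656,  0.0523]), 'gripper_width': 0.09179176336800894}
scene {'intrinsics': array([[435.7313,   0.    , 319.6142],
       [  0.    , 435.7313, 203.291 ],
       [  0.    ,   0.    ,   1.    ]]), 'eye': array([0.2137, 0.6732, 1.0367]), 'rotation': array([[-0.8779,  0.3656, -0.3093],
       [-0.4788, -0.6774,  0.5585],
       [-0.0053,  0.6383,  0.7697]])}
unwinder [(array([ 0.485, -0.077,  0.016]), 0.7)]
t_screw []
flange [(array([ 0.751, -0.362,  0.012]), 0.68), (array([ 0.512, -0.087,  0.084]), 0.6)]
tape_roll [(array([ 0.501, -0.06 ,  0.068]), 0.62)]
tu
[... 955 characters left out ...]
26, 0.003]), 0.63)]
tip unwinder [(array([ 0.519, -0.094,  0.002]), 0.8), (array([ 0.515, -0.093,  0.032]), 0.42)]
tip t_bar [(array([ 0.514, -0.094,  0.097]), 0.59)]
tip flange [(array([ 0.753, -0.367,  0.006]), 0.83), (array([ 0.518, -0.094,  0.078]), 0.81)]
tip tape_roll [(array([ 0.516, -0.095,  0.032]), 0.47)]
tip tub [(array([ 0.497,  0.328, -0.003]), 0.71)]
{'intrinsics': array([[287.732 ,   0.    , 318.1774],
       [  0.    , 287.732 , 197.5961],
       [  0.    ,   0.    ,   1.    ]]), 'T_tool_cam': array([[-0.0006, -0.9667, -0.2558, -0.0713],
       [ 0.0003,  0.2558, -0.9667, -0.1698],
       [ 1.    , -0.0007,  0.0002, -0.0007],
       [ 0.    ,  0.    ,  0.    ,  1.    ]])} 1.1
```

View pics/scene0.png

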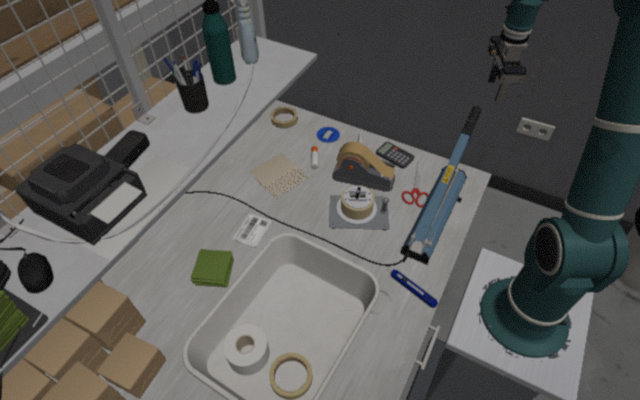

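View pics/top0.png

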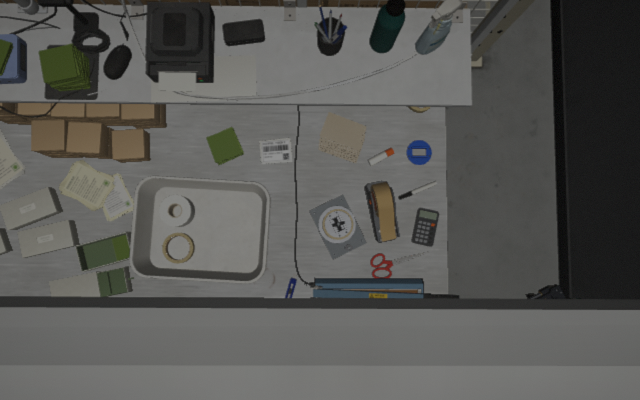

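Run:
```python
import cv2
p=cv2.imread("pics/top0.png");c=p[130:260,270:430];cv2.imwrite("pics/crop0.png",cv2.resize(c,None,fx=5,fy=4.6,interpolation=cv2.INTER_CUBIC))
```

```text
(no output)
```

View pics/crop0.png

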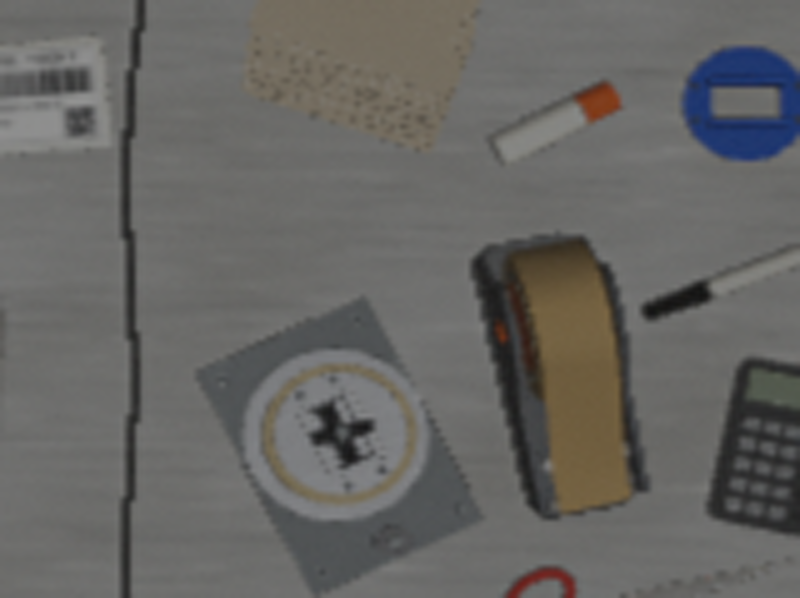

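```bash
cat > h.py <<'E'
from station import env,effector,solver,viewer,workorder,search_frame,tip_of
import cv2,numpy as np
np.set_printoptions(precision=4,suppress=True)
def cloud(K,R,t,d):
    v,u=np.mgrid[:d.shape[0],:d.shape[1]]
    c=np.stack([(u-K[0,2])/K[0,0]*d,-(v-K[1,2])/K[1,1]*d,-d],-1)
    return c@R.T+t
def rot(a):
    # tool pointing down, jaw axis (z) at world angle a
    z=np.array([np.cos(a),np.sin(a),0]);y=np.array([0,0,-1.]);x=np.cross(y,z)
    return np.stack([x,y,z],1)
def wrist():
    s=env.sense();p,d=viewer.read_camera("wrist");i=viewer.camera_info("wrist")
    T=i["T_tool_cam"];R=s["tcp_rot"]@T[:3,:3];t=s["tcp_rot"]@T[:3,3]+s["ee_pos"]
    return p,d,cloud(i["intrinsics"],R,t,d),(i["intrinsics"],R,t)
def save(n,p,k=1): cv2.imwrite(f"pics/{n}.png",cv2.resize(p[:,:,::-1],None,fx=k,fy=k,interpolation=cv2.INTER_CUBIC))
def st():
    s=env.sense();print("t",round(s["t"],2),"p",s["ee_pos"],"F",s["wrist_force"],"M",s["moment"],"w",round(s["gripper_width"],4),"q",s["joint_positions"]);return s
E
python3 - <<'E'
from h import *
i=viewer.camera_info("top");d=np.load("pics/top0.npy");P=cloud(i["intrinsics"],i["rotation"],i["eye"],d)
for n,(u,v) in dict(table=(300,250),beam=(300,350),shelf=(300,80),disp=(383,210),disp2=(383,190),unw=(337,225),blue=(418,152),sealer=(360,287),foot=(312,205),foot2=(362,245)).items(): print(n,P[v,u])
sub=P[175:245,362:402].reshape(-1,3);print("disp",sub[sub[:,2]>.03].min(0),sub[sub[:,2]>.03].max(0))
# other obstacles on table
for x0 in np.arange(.3,1.0,.05):
  print(round(x0,2),[round(float(np.max(q[:,2])),2) if len(q:=P[(P[...,0]>=x0)&(P[...,0]<x0+.05)&(P[...,1]>=y)&(P[...,1]<y+.05)])else -1 for y in np.arange(-.4,.6,.05)])
for a in np.deg2rad([0,45,90,-45]):
  for z in(.12,.3):
    for aa in(a,a+np.pi):
      print(round(np.rad2deg(aa)),z,solver.inverse_kinematics([.516,-.095,z],rot(aa)))
E
```

```text
table [0.433  0.0227 0.0024]
beam [0.4427 0.0009 1.546 ]
shelf [0.9258 0.024  0.2333]
disp [ 0.5589 -0.2308  0.1202]
disp2 [ 0.6194 -0.2299  0.1279]
unw [ 0.5127 -0.0919  0.0983]
blue [ 0.7593 -0.3659 -0.003 ]
sealer [ 0.3204 -0.1669  0.0581]
foot [ 0.5806 -0.0153 -0.0094]
foot2 [ 0.4506 -0.179   0.0037]
disp [ 0.4642 -0.2915  0.0301] [ 0.6577 -0.0009  1.6909]
0.3 [0.26, 0.24, 0.22, 0.2, 0.18, 0.16, 0.14, 0.12, 0.03, 0.03, 0.01, 0.11, 0.11, 0.11, 0.12, 0.11, 0.11, 0.1, 0.01, 0.06]
0.35 [0.01, 0.01, 0.01, 0.02, 0.01, 0.01, 0.01, 0.01, 0.02, 0.01, 0.11, 0.11, 0.08, 0.09, 0.11, 0.11, 0.11, 0.11, 0.11, 0.05]
0.4 [0.01, 0.01, 0.01, 0.01, 0.02, 0.08, 1.55, 1.55, 1.55, 1.55, 0.11, 0.03, 0.01, 0.01, 0.01, 0.04, 0.04, 0.04, 0.11, 0.06]
0.45 [0.02, 0.02, 0.06, 0.07, 0.04, 1.53, 1.55, 1.69, 1.55, 1.55, 1.52, 0.02, 0.01, 0.01, 0.01, 0.04, 0.04, 0.03, 0.11, 0.05]
0.5 [0.02, 0.02, 0.11, 0.12, 0.04, 0.11, 0.11, 0.08, 0.01, 0.01, 0.12, 0.02, 0.02, 0.01, 0.02, 0.08, 0.08, 0.07, 0.12, 0.02]
0.55 [0.02, 0.01, 0.13, 0.13, 0.11, 0.09, 0.09, 0.03, 0.02, 0.01, 0.11, 0.02, 0.01, 0.01, 0.01, 0.08, 0.08, 0.07
[... 1372 characters left out ...]
0.0338  1.9863  0.0182  0.7714 -2.2544]
45 0.3 [ 0.6351  0.2344 -0.6029  1.7756  0.1432  1.1755  0.7751]
225 0.3 [ 0.2634  0.1842 -0.1659  1.798   0.033   1.162  -2.269 ]
90 0.12 [ 0.6579  0.4838 -0.6717  1.9535  0.3997  0.8388  1.3403]
270 0.12 [ 0.282   0.3954 -0.1988  1.9772  0.1085  0.7789 -1.55  ]
90 0.3 [ 0.7425  0.2602 -0.7367  1.7697  0.1878  1.1834  1.522 ]
270 0.3 [ 0.3556  0.1927 -0.2721  1.7922  0.0561  1.1642 -1.5047]
-45 0.12 [ 0.4117  0.4149 -0.3579  1.9687  0.1997  0.7917 -0.8448]
135 0.12 [ 1.0448  0.8654 -1.3252  1.9338  0.9392  1.1557  1.6953]
-45 0.3 [ 0.4475  0.2034 -0.379   1.7866  0.0814  1.1669 -0.7419]
135 0.3 [ 1.1026  0.4881 -1.3     1.7533  0.4907  1.2832  2.0422]
```

View pics/w1.png

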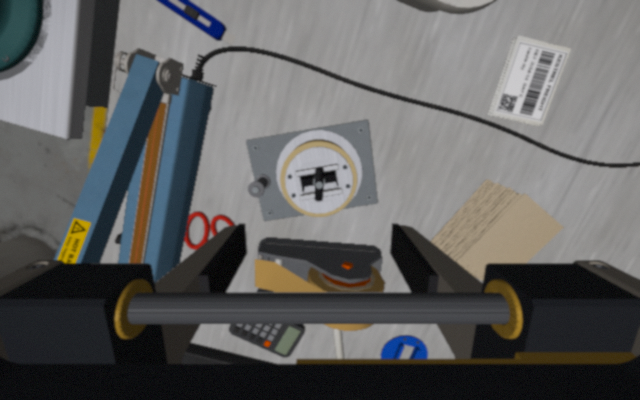

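Run:
```python
from h import *
z=np.load("pics/w1.npz");P=z["P"];im=z["im"]
c=im[120:230,240:400];save("w1c",c,5)
m=np.zeros(P.shape[:2],bool);m[110:240,230:400]=1
Z=P[...,2]
def cen(sel,n):
    q=P[sel][:,:2];mu=q.mean(0);w,v=np.linalg.eigh(np.cov(q.T));
    r=cv2.minAreaRect((q*1000).astype(np.float32));(cc,rad)=cv2.minEnclosingCircle((q*1000).astype(np.float32))
    print(n,len(q),mu,"axis",np.rad2deg(np.arctan2(v[1,1],v[0,1])),np.sqrt(w)*1000,"rect",r,"circ",cc,rad,"z",P[sel][:,2].mean())
g=im.mean(2)
near=m&(np.hypot(P[...,0]-.516,P[...,1]+.094)<.06)
print(np.histogram(Z[near],bins=np.arange(-.01,.13,.005)))
cen(near&(Z>.1)&(g<60),"bar")
cen(near&(Z>.09)&(g<60),"bar2")
cen(near&(Z>.076),"top")
foot=m&(Z>.004)&(Z<.028)
cen(foot,"foot")
```

```text
(array([   0,    0,    0,    0,    2,   22,    0,    0, 1193,   70,   13,
          5,   22,   28,   28,   28,   30, 1170, 2383,  148,  370,   11,
        113,  175,    0,    0,    0,    0]), array([-0.01 , -0.005,  0.   ,  0.005,  0.01 ,  0.015,  0.02 ,  0.025,
        0.03 ,  0.035,  0.04 ,  0.045,  0.05 ,  0.055,  0.06 ,  0.065,
        0.07 ,  0.075,  0.08 ,  0.085,  0.09 ,  0.095,  0.1  ,  0.105,
        0.11 ,  0.115,  0.12 ,  0.125,  0.13 ]))
bar 502 [ 0.5037 -0.0923] axis -164.49996902808604 [ 7.2656 37.2197] rect ((510.54443359375, -93.8929672241211), (100.58271026611328, 36.23012161254883), 4.529143333435059) circ (510.05035400390625, -87.65609741210938) 51.605838775634766 z 0.21424131710327082
bar2 502 [ 0.5037 -0.0923] axis -164.49996902808604 [ 7.2656 37.2197] rect ((510.54443359375, -93.8929672241211), (100.58271026611328, 36.23012161254883), 4.529143333435059) circ (510.05035400390625, -87.65609741210938) 51.605838775634766 z 0.21424131710327082
top 4755 [ 0.513  -0.0919] axis -165.23276056056892 [23.1489 26.7394] rect ((515.2552490234375, -94.63118743896484), (95.82186889648438, 94.98722076416016), 60.95625686645508) circ (511.40234375, -92.0671615600586) 52.322425842285156 z 0.09965048630817715
foot 4325 [ 0.4995 -0.0948] axis -150.63626678897836 [41.9961 66.8717] rect ((492.8619079589844, -127.61863708496094), (229.90760803222656, 163.75559997558594), 26.221641540527344) circ (484.0271911621094, -110.54334259033203) 129.7288055419922 z 0.015719785618587938
```

View pics/w1c.png

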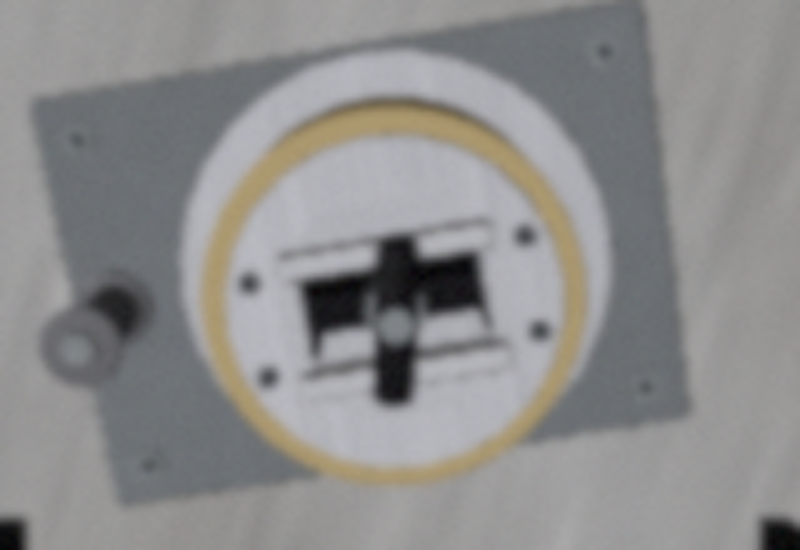

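Run:
```python
from h import *
s=env.sense();i=viewer.camera_info("wrist");K=i["intrinsics"];T=i["T_tool_cam"];R=s["tcp_rot"]@T[:3,:3];t=s["tcp_rot"]@T[:3,3]+s["ee_pos"]
print(s["ee_pos"],t)
def w(cx,cy,z):
    u=240+(cx-2)/5;v=120+(cy-2)/5
    d=R@np.array([(u-K[0,2])/K[0,0],-(v-K[1,2])/K[1,1],-1]);return (t+d*(z-t[2])/d[2])[:2]
def ang(a,b):return np.rad2deg(np.arctan2(*(b-a)[::-1]))
print("boss",w(397,325,.107),w(397,325,.11))
a,b=w(397,238,.106),w(394,403,.106);print("bar",a,b,(a+b)/2,ang(b,a),np.linalg.norm(a-b))
print("flange c",w(396,302,.084), w(226,305,.084),w(566,305,.084),w(396,132,.084),w(396,470,.084))
for n,p,q,z in[("rib",(278,257),(490,220),.094),("rib2",(303,377),(505,340),.094),("foot",(120,505),(690,410),.015),("foottop",(35,98),(638,2),.015),("slot",(303,283),(475,253),.084)]: 
  a,b=w(*p,z),w(*q,z);print(n,ang(a,b),np.linalg.norm(a-b),(a+b)/2)
c=[w(*p,.012) for p in[(35,98),(638,2),(690,410),(120,505)]];print("footc",np.mean(c,0),[np.linalg.norm(c[k]-c[k-1]) for k in range(4)])
```

```text
[ 0.5159 -0.0956  0.2599] [ 0.4945 -0.0266  0.4297]
boss [ 0.5155 -0.093 ] [ 0.5153 -0.0924]
bar [ 0.5097 -0.074 ] [ 0.5203 -0.1112] [ 0.515  -0.0926] 105.97542070204176 0.03872927654418878
flange c [ 0.5151 -0.0923] [ 0.4755 -0.1052] [ 0.5551 -0.0809] [ 0.503  -0.0531] [ 0.5277 -0.1336]
rib 26.934819428539974 0.05055772740330736 [ 0.5073 -0.0768]
rib2 27.6516159212848 0.049304847427750806 [ 0.5203 -0.1031]
foot 26.888798584790454 0.17460987078980392 [ 0.535  -0.1507]
foottop 25.76664169091236 0.17152840457435944 [ 0.4815 -0.0418]
slot 26.98289159986477 0.042462845045050636 [ 0.5109 -0.0848]
footc [ 0.5083 -0.0968] [np.float64(0.12393090882933816), np.float64(0.1727691930963627), np.float64(0.12050917807160975), np.float64(0.17587294977687934)]
```

Run:
```python
from h import *
C=np.array([.5155,-.093])
a0=np.deg2rad(16.7)
env.reach([*C,.13],rot(a0))
env.movel([*C,.0970],rot(a0),rate=.08)
effector.grasp(25);s=st()
n=4;th=1.4
for k in range(1,n+1):
    f=k/n
    env.reach([*C,.0970+.00255*th*f],rot(a0-th*f))
    s=st()
im,d,P,_=wrist();save("w2",im)
```

```text
t 5.66 p [ 0.5154 -0.093   0.097 ] F [-0.7849  0.3554 -0.7784] M [-0.0027 -0.0851 -0.1217] w 0.0096 q [ 0.5173  0.4763 -0.497   1.9773  0.3211  0.7648  0.1237]
t 6.05 p [ 0.5161 -0.0929  0.0979] F [ 2.7801  0.0174 -3.8363] M [-0.1031 -0.8256 -0.1582] w 0.0094 q [ 0.4521  0.4586 -0.4153  1.9804  0.2644  0.7531 -0.1736]
t 6.44 p [ 0.5168 -0.0931  0.0988] F [ 4.83   -0.6284 -6.0128] M [-0.1728 -1.206  -0.0959] w 0.0096 q [ 0.3871  0.4441 -0.3338  1.9835  0.2092  0.7438 -0.4764]
t 6.83 p [ 0.5174 -0.0935  0.0998] F [ 6.8592 -1.8732 -6.5936] M [-0.4826 -1.5574 -0.1193] w 0.0096 q [ 0.3213  0.4321 -0.2519  1.9869  0.1564  0.7367 -0.7799]
t 7.22 p [ 0.5178 -0.0941  0.1007] F [ 7.3908 -3.6018 -8.3411] M [-0.7673 -1.7172 -0.0962] w 0.0099 q [ 0.2553  0.4226 -0.1703  1.9904  0.1054  0.7318 -1.0845]
```

View pics/w2.png

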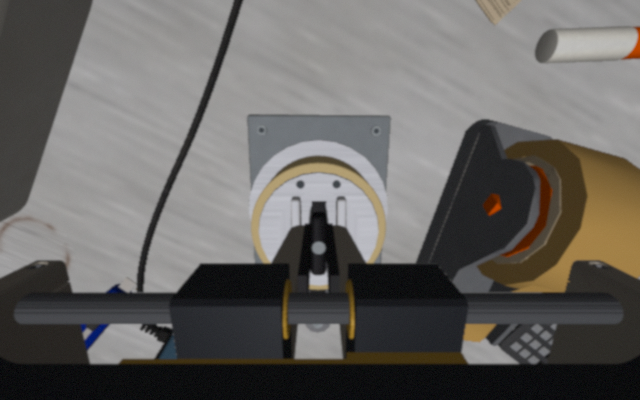

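Run:
```python
from h import *
C=np.array([.5160,-.0950]);a=np.deg2rad(-63.2)
effector.release();st()
env.movel([*C,.108],rot(a),rate=.1)
im,d,P,_=wrist();save("w3",im[100:320,170:470],2.6)
env.movel([*C,.0868],rot(a),rate=.08);st()
effector.grasp(30);st()
```

```text
t 8.53 p [ 0.5155 -0.093   0.1005] F [ 1.1879  0.5628 -0.108 ] M [ 0.0031 -0.0113  0.0145] w 0.092 q [ 0.2547  0.4217 -0.1707  1.9924  0.1038  0.7357 -1.0869]
t 9.25 p [ 0.5155 -0.0948  0.086 ] F [ 0.249  -0.9612  0.4798] M [ 0.0044 -0.0216  0.0233] w 0.0918 q [ 0.2552  0.4458 -0.1677  1.9982  0.1107  0.7077 -1.0836]
t 10.13 p [ 0.516  -0.095   0.0868] F [ 0.4471 -0.2822  0.9013] M [-0.0125 -0.0145  0.0009] w 0.0358 q [ 0.2554  0.4446 -0.1677  1.9978  0.1108  0.7078 -1.0836]
```

View pics/w3.png

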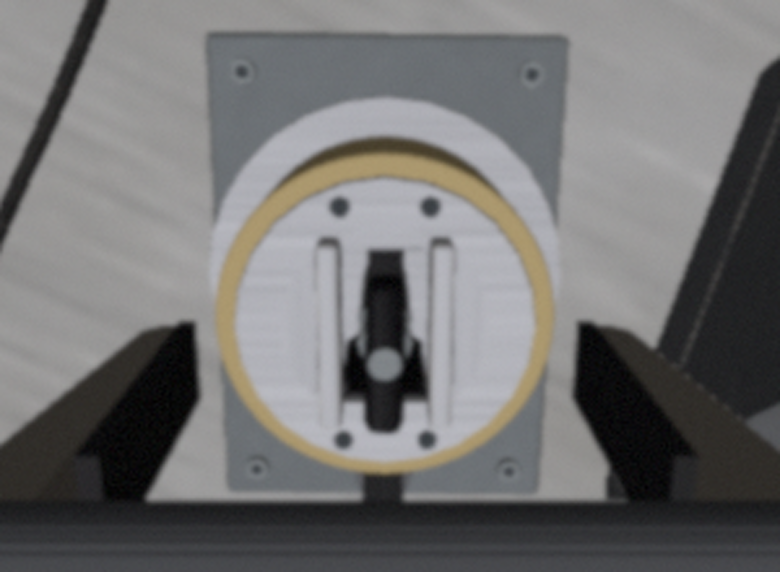

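The bar, at (385,350), stands parallel between the ribs at (328) and (440), so it lines up with the slot. The ribs are gripped at 36 mm. Next I lift the flange.

Run:
```python
from h import *
C=np.array([.5160,-.0950]);a=np.deg2rad(-63.2)
env.movel([*C,.096],rot(a),rate=.06);s=st()
if s["wrist_force"][2]<-8 : print("STOP");raise SystemExit
env.movel([*C,.150],rot(a),rate=.12);st()
B=[.69,-.06]
env.reach([*B,.06],rot(a));st()
env.movel([*B,.0135],rot(a),rate=.08);st()
im,d,P,_=wrist();save("w4",im)
```

```text
t 10.43 p [ 0.5164 -0.095   0.0965] F [-0.1473 -0.393  -1.027 ] M [-0.0013  0.0004  0.0091] w 0.0356 q [ 0.2578  0.4292 -0.1704  1.9926  0.1065  0.727  -1.0801]
t 11.03 p [ 0.5155 -0.095   0.1496] F [-0.9317 -0.6841 -2.1393] M [-0.0428  0.0251  0.0182] w 0.0355 q [ 0.2696  0.3504 -0.1819  1.9578  0.0835  0.8411 -1.0604]
t 11.85 p [ 0.6888 -0.0605  0.0595] F [ 0.0076  0.4997 -0.8172] M [-0.0154 -0.0159 -0.0044] w 0.0354 q [ 0.1543  0.7156 -0.1695  1.5807  0.1472  0.8597 -1.1741]
t 12.58 p [ 0.6896 -0.06    0.0128] F [-0.9084 -0.1812 -1.014 ] M [0.0301 0.1238 0.01  ] w 0.0356 q [ 0.1475  0.7772 -0.1603  1.5915  0.1588  0.7867 -1.183 ]
```

View pics/w4.png

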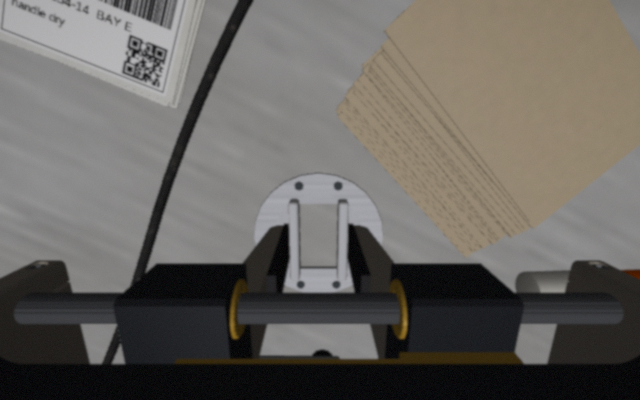

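Run:
```python
from h import *
C=np.array([.5160,-.0950]);a=np.deg2rad(-63.2);B=[.69,-.06]
effector.release();s=st()
env.movel([*B,.07],rot(a),rate=.15)
im,d,P,_=wrist();save("w5",im)
u=-np.array([np.cos(a),np.sin(a)])
env.reach([*(C+.079*u),.15],rot(a));s=st()
im,d,P,_=wrist();save("w6",im[:330],1.25);np.savez("pics/w6.npz",P=P,im=im,p=s["ee_pos"])
Q=P.reshape(-1,3);rel=Q[:,:2]-C;y=rel@u;x=rel@np.array([-u[1],u[0]])*-1
m=(abs(x)<.006)&(abs(y)<.07)
for lo in np.arange(-.07,.07,.003):
    k=m&(y>=lo)&(y<lo+.003)
    if k.any(): print(round(lo*1000),np.round(np.percentile(Q[k,2],[10,50,90])*1000,1))
print([ (np.round(r["at"],4),round(r["score"],2)) for r in tip_of("wrist","tape_roll")[:2]])
```

```text
t 13.57 p [ 0.69   -0.06    0.0135] F [-1.1041  0.4862 -0.5932] M [-0.0602 -0.0233  0.0098] w 0.0917 q [ 0.1475  0.7764 -0.1604  1.591   0.1587  0.7869 -1.183 ]
t 15.05 p [ 0.4816 -0.0247  0.1499] F [ 0.3929 -0.1532  0.3536] M [ 0.0074 -0.0128  0.035 ] w 0.0922 q [ 0.1838  0.288  -0.2337  2.0513  0.0907  0.8109 -1.2064]
-49 [77.7 78.  79.2]
-46 [78.1 78.7 79.6]
-43 [38.6 58.7 78.7]
-40 [33.7 59.5 79.3]
-37 [33.  33.7 34.5]
-34 [33.3 34.1 34.4]
-31 [33.3 33.9 34.9]
-28 [33.3 33.7 34.3]
-25 [33.1 34.  34.4]
-22 [33.  33.9 34.9]
-4 [108.5 109.2 110.4]
-1 [108.7 109.5 110.4]
2 [ 80.1 108.2 109.9]
5 [ 40.9  78.7 104.1]
8 [33.2 33.8 34.8]
11 [32.8 33.6 34.2]
14 [32.8 33.6 34.4]
17 [33.2 33.8 34.5]
20 [33.  33.8 34.5]
23 [33.1 33.8 34.4]
26 [225.6 237.2 245.4]
29 [216.2 237.3 245.9]
32 [159.2 186.8 206.5]
38 [77.9 78.7 79.2]
41 [78.1 78.9 79.3]
44 [78.1 78.9 79.5]
47 [33.7 60.2 78.7]
50 [32.8 33.8 34.5]
53 [32.9 33.9 34.7]
56 [32.9 33.6 34.3]
59 [14.4 15.8 34.1]
62 [-1.3 -0.3  0.7]
65 [-0.9 -0.2  0.5]
68 [-1.1 -0.6  0.2]
[]
```

View pics/w5.png

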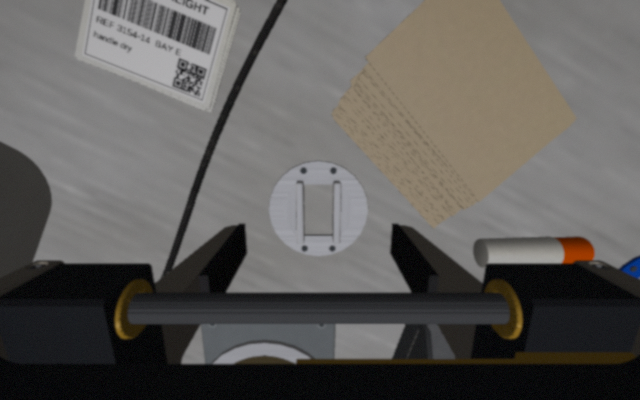

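View pics/w6.png

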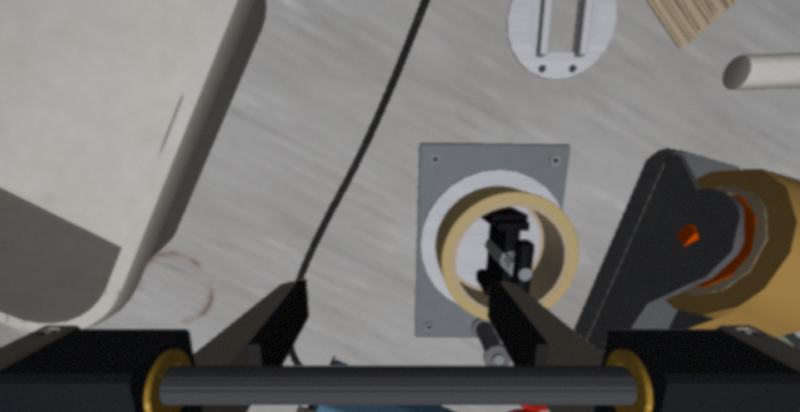

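The bar stays along x, and there is a clear gap on the +y side from about 8 to 38 mm from the hub axis. I descend with one finger in that gap, then work the jaws shut while moving inward.

Run:
```python
from h import *
C=np.array([.5160,-.0950]);a=np.deg2rad(-63.2);u=-np.array([np.cos(a),np.sin(a)])
p=C+.078*u
env.movel([*p,.085],rot(a),rate=.12)
s=st()
env.movel([*p,.050],rot(a),rate=.06);s=st()
if abs(s["wrist_force"]).max()>10: raise SystemExit
effector.grasp(4);s=st()
```

```text
t 15.84 p [ 0.4813 -0.0253  0.0851] F [ 0.3076 -0.2703 -0.0062] M [-0.0194 -0.0392  0.0137] w 0.0915 q [ 0.1644  0.3931 -0.2145  2.0951  0.1322  0.6655 -1.2415]
t 16.57 p [ 0.4809 -0.0253  0.0499] F [ 0.3934 -0.5677 -0.4683] M [0.0227 0.0321 0.0149] w 0.0919 q [ 0.1489  0.4558 -0.198   2.112   0.1568  0.5874 -1.2631]
t 17.28 p [ 0.4826 -0.0277  0.0503] F [ 3.9731 -6.4502 -3.7103] M [-1.3653 -0.9046 -0.0276] w 0.0595 q [ 0.1502  0.4555 -0.1954  2.1106  0.159   0.5855 -1.2632]
```

Run:
```python
from h import *
C=np.array([.5160,-.0950]);a=np.deg2rad(-63.2);u=-np.array([np.cos(a),np.sin(a)])
env.movel([*(C+.066*u),.050],rot(a),rate=.06);s=st()
effector.grasp(4);s=st();print("r",(s["ee_pos"][:2]-C)@u)
```

```text
t 17.63 p [ 0.4872 -0.0381  0.0501] F [ 3.3749 -7.693  -3.1239] M [-1.5744 -0.691  -0.0644] w 0.0367 q [ 0.1705  0.4631 -0.1944  2.0973  0.1583  0.5928 -1.24  ]
t 17.85 p [ 0.4873 -0.0383  0.0501] F [ 3.7681 -7.569  -3.5914] M [-1.5466 -0.7871 -0.0577] w 0.0365 q [ 0.1703  0.463  -0.194   2.0973  0.1584  0.5925 -1.2402]
r 0.06358337106648126
```

Run:
```python
from h import *
C=np.array([.5160,-.0950]);a=np.deg2rad(-63.2);u=-np.array([np.cos(a),np.sin(a)])
for r in(.054,.049,.0435):
    env.movel([*(C+r*u),.050],rot(a),rate=.06);s=st();print("r",(s["ee_pos"][:2]-C)@u)
effector.grasp(35);s=st();print("r",(s["ee_pos"][:2]-C)@u)
im,d,P,_=wrist();save("w7",im[:330],1.25)
```

```text
t 18.2 p [ 0.4925 -0.0487  0.05  ] F [ 3.1064 -7.0082 -3.784 ] M [-1.6129 -0.7106 -0.0378] w 0.0133 q [ 0.19    0.4708 -0.193   2.0829  0.1578  0.5996 -1.2174]
r 0.05193696925324268
t 18.45 p [ 0.4939 -0.0511  0.05  ] F [ 1.2301 -0.7666  0.147 ] M [-0.3548 -0.1279 -0.0206] w 0.011 q [ 0.1969  0.4738 -0.1944  2.0776  0.1555  0.6036 -1.2081]
r 0.04914495627170901
t 18.7 p [ 0.4965 -0.0559  0.05  ] F [-0.2495  0.5297  0.5007] M [ 0.0153 -0.0006  0.0191] w 0.0108 q [ 0.2055  0.4776 -0.1937  2.0706  0.1553  0.6066 -1.1977]
r 0.04367388571824617
t 18.92 p [ 0.4964 -0.056   0.05  ] F [1.0325 0.1599 0.8058] M [ 0.0791 -0.0604 -0.013 ] w 0.0112 q [ 0.2053  0.4775 -0.1934  2.0707  0.1553  0.6065 -1.1977]
r 0.0436449673769658
```

View pics/w7.png

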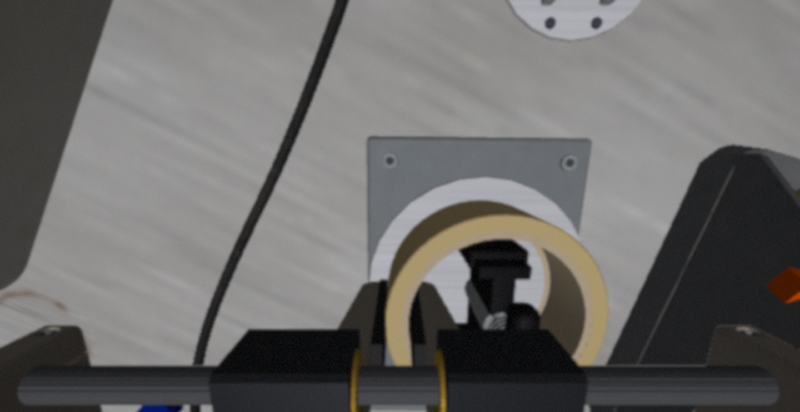

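Run:
```python
from h import *
C=np.array([.5160,-.0950]);a=np.deg2rad(-63.2);u=-np.array([np.cos(a),np.sin(a)])
p=C+.0436*u
T=np.array([.4965,.243]);ta=0.
print(solver.inverse_kinematics([*T,.17],rot(ta)),solver.inverse_kinematics([*T,.0245],rot(ta)))
env.movel([*p,.060],rot(a),rate=.06);s=st()
if abs(s["wrist_force"]).max()>12: print("STOP");raise SystemExit
env.movel([*p,.165],rot(a),rate=.15);s=st()
im,d,P,_=wrist();save("w8",im[:330],1.25)
```

```text
[-0.0779  0.4225 -0.5486  1.8564  0.2687  0.9364 -0.7482] [-0.1631  0.6307 -0.4507  1.9377  0.4278  0.6677 -0.8795]
t 19.28 p [ 0.4965 -0.0562  0.0605] F [ 0.2463 -0.4939 -1.6919] M [0.1174 0.0838 0.0332] w 0.0107 q [ 0.2098  0.4589 -0.1982  2.0668  0.1491  0.6283 -1.1925]
t 20.13 p [ 0.4956 -0.0561  0.1642] F [-0.181  -1.1535 -1.7729] M [0.0302 0.0732 0.0128] w 0.0107 q [ 0.2435  0.2946 -0.2313  2.0008  0.0881  0.8572 -1.1392]
```

View pics/w8.png

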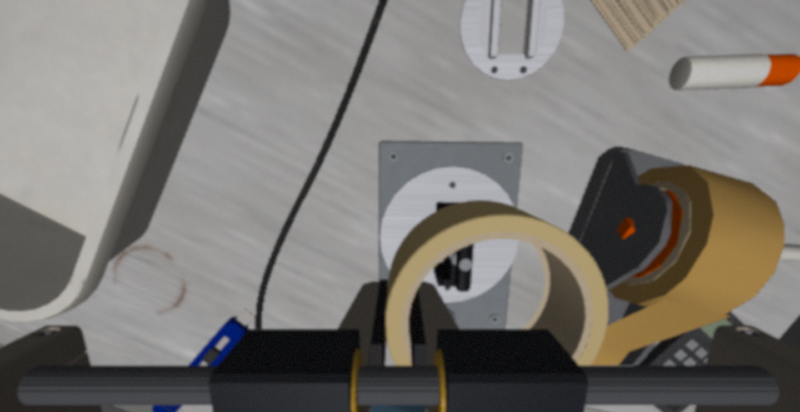

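The roll is off and held level, and the bar is unchanged. Next is the tub.

Run:
```python
from h import *
T=np.array([.4965,.243])
env.reach([*T,.17],rot(0));st()
env.movel([*T,.05],rot(0),rate=.15);st()
env.movel([*T,.0245],rot(0),rate=.05);s=st()
im,d,P,_=wrist();save("w9",im[:330],1.25)
for z in (.0235,.0225,.0215,.0205):
    if s["wrist_force"][2]>1.5: break
    env.movel([*T,z],rot(0),rate=.02);s=st()
```

```text
t 21.33 p [0.4971 0.2408 0.1695] F [ 0.6205 -0.8582 -2.2218] M [-0.0679 -0.0127  0.0463] w 0.0104 q [-0.08    0.4216 -0.5416  1.8572  0.2667  0.936  -0.7465]
t 22.28 p [0.4972 0.2433 0.0508] F [ 0.7819  0.3757 -1.579 ] M [-0.0237 -0.0184 -0.0387] w 0.0108 q [-0.1536  0.5876 -0.4619  1.9294  0.3885  0.7109 -0.847 ]
t 22.94 p [0.4959 0.2435 0.025 ] F [-5.1705 -1.417  10.6076] M [-0.4047  0.4149 -0.0784] w 0.0109 q [-0.1736  0.6268 -0.4388  1.9386  0.4154  0.6659 -0.87  ]
```

View pics/w9.png

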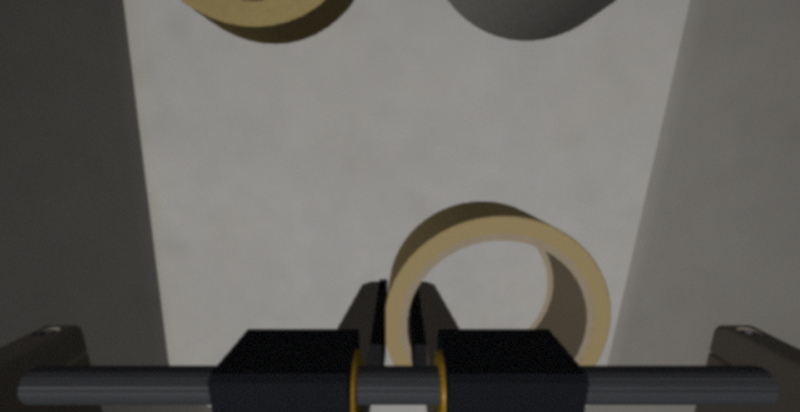

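Run:
```python
from h import *
T=np.array([.4965,.243])
effector.release();s=st()
env.movel([*T,.17],rot(0),rate=.2)
im,d,P,_=wrist();save("w10",im[:330],1.25);np.savez("pics/w10.npz",P=P)
print([(np.round(r["at"],4),round(r["score"],2)) for r in tip_of("wrist","tape_roll")[:3]])
Q=P.reshape(-1,3);k=(abs(Q[:,0]-.539)<.06)&(abs(Q[:,1]-.243)<.06)&(Q[:,2]>.035)&(Q[:,2]<.075);q=Q[k]
A=np.c_[q[:,:2]-q[:,:2].mean(0),np.ones(len(q))];print(q.mean(0),len(q))
k2=q[:,2]>.045;q=q[k2];A=A[k2];print(np.linalg.lstsq(A,q[:,2],rcond=None)[0],cv2.minEnclosingCircle((q[:,:2]*1000).astype(np.float32)))
st()
```

```text
t 24.23 p [0.4965 0.243  0.0245] F [-0.2643  1.1015  0.011 ] M [ 0.0084 -0.0154 -0.0056] w 0.0918 q [-0.1729  0.6277 -0.4379  1.9384  0.4157  0.6645 -0.8695]
[]
[0.5364 0.2448 0.0511] 2772
[ 0.0878 -0.0044  0.0523] ((535.056884765625, 243.84815979003906), 48.16581344604492)
t 25.21 p [0.4956 0.2425 0.1684] F [-0.7174  0.4049 -0.1941] M [ 0.0135 -0.0705 -0.0609] w 0.0918 q [-0.0797  0.424  -0.5461  1.858   0.2679  0.9358 -0.7475]
```

View pics/w10.png

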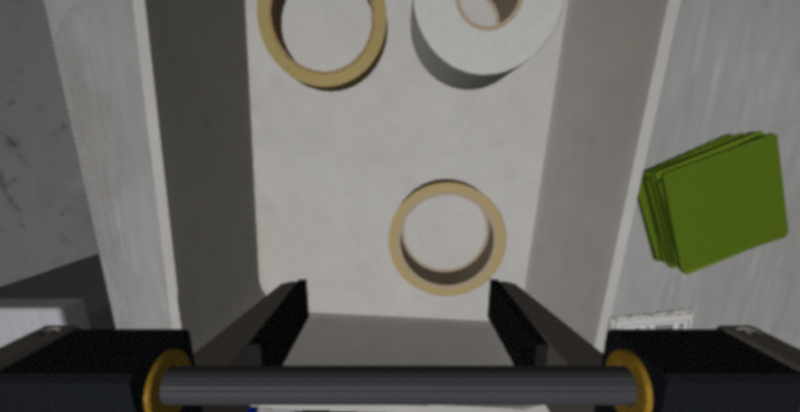

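Run:
```python
from h import *
a=np.deg2rad(-63.2);B=[.69,-.06];C=np.array([.5160,-.0950])
env.reach([*B,.07],rot(a));env.pause(.1);s=st()
im,d,P,_=wrist();save("w11",im)
env.movel([*B,.0132],rot(a),rate=.08)
effector.grasp(30);st()
env.movel([*B,.06],rot(a),rate=.1)
env.reach([*C,.150],rot(a));env.pause(.1);s=st()
im,d,P,_=wrist();save("w12",im[:330],1.25)
```

```text
t 26.7 p [ 0.6902 -0.0574  0.0708] F [ 0.2625 -0.1868  0.3145] M [-0.0094 -0.0231 -0.075 ] w 0.0915 q [ 0.1601  0.7031 -0.1837  1.5753  0.1526  0.8764 -1.1783]
t 28.49 p [ 0.69   -0.06    0.0132] F [0.5242 0.3197 0.2583] M [0.0114 0.0297 0.0151] w 0.0355 q [ 0.1537  0.7777 -0.1695  1.5906  0.1678  0.7875 -1.1897]
t 30.02 p [ 0.5172 -0.0945  0.1493] F [ 0.3773  0.5049 -1.4037] M [-0.0141 -0.0269 -0.0232] w 0.035 q [ 0.3059  0.3573 -0.2273  1.9524  0.1048  0.8433 -1.0795]
```

View pics/w12.png

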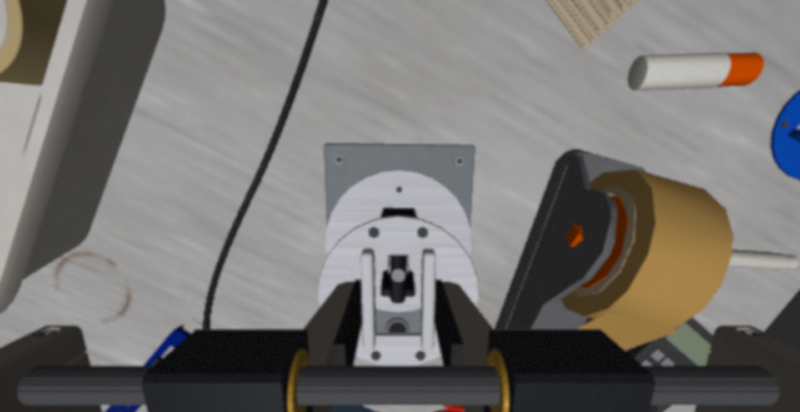

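View pics/w11.png

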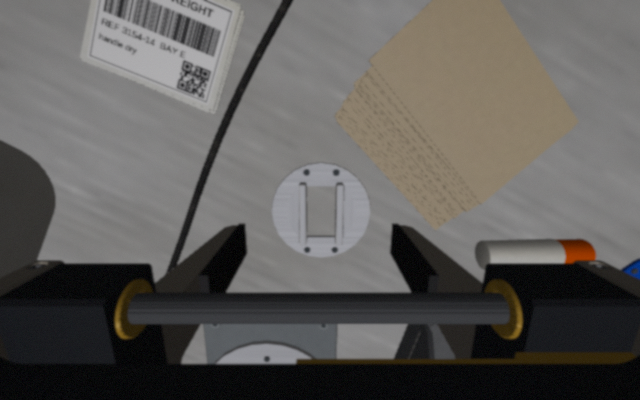

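The bar is centred in the slot opening at (397,280). I lower slowly.

Run:
```python
from h import *
a=np.deg2rad(-63.2);C=np.array([.5160,-.0950])
env.movel([*C,.125],rot(a),rate=.1);env.pause(.1);st()
for z in (.110,.097,.094,.091,.0885,.0870):
    env.movel([*C,z],rot(a),rate=.05);s=st()
    if s["wrist_force"][2]>7: print("contact");break
im,d,P,_=wrist();save("w13",im[:330],1.25)
```

```text
t 30.57 p [ 0.5164 -0.095   0.1252] F [-0.5104 -0.1761  0.1289] M [ 0.0172 -0.0016  0.0166] w 0.0354 q [ 0.3006  0.3903 -0.2214  1.9719  0.1176  0.7911 -1.0904]
t 31.02 p [ 0.5157 -0.095   0.1096] F [-0.4747 -1.0471 -1.1345] M [-0.0477 -0.0097 -0.0542] w 0.0354 q [ 0.2965  0.4131 -0.2171  1.9826  0.1258  0.7593 -1.0974]
t 31.43 p [ 0.5157 -0.0949  0.0966] F [-0.949  -0.049  -0.9045] M [-0.0187 -0.0369 -0.0386] w 0.0356 q [ 0.2926  0.4332 -0.213   1.9902  0.1329  0.7321 -1.1035]
t 31.68 p [ 0.516  -0.095   0.0939] F [-0.338   0.8891 -0.8557] M [-0.0045 -0.0196  0.0297] w 0.0354 q [ 0.2917  0.4373 -0.212   1.9917  0.1347  0.7258 -1.1049]
t 31.93 p [ 0.5159 -0.095   0.0908] F [-0.105  -0.0118 -1.0934] M [ 0.0035 -0.0234  0.012 ] w 0.0355 q [ 0.2907  0.4422 -0.211   1.9934  0.1363  0.7195 -1.1063]
t 32.18 p [ 0.5159 -0.095   0.0883] F [-0.6311  0.0838 -0.8419] M [-0.053   0.0269 -0.0734] w 0.0354 q [ 0.2899  0.4461 -0.2101  1.9948  0.1377  0.7144 -1.1076]
t 32.43 p [ 0.5162 -0.095   0.0871] F [0.9183 0.9241 0.239 ] M [-0.0039 -0.1003 -0.0023] w 0.0356 q [ 0.2894  0.4482 -0.2096  1.9952  0.1386  0.7111 -1.1083]
```

View pics/w13.png

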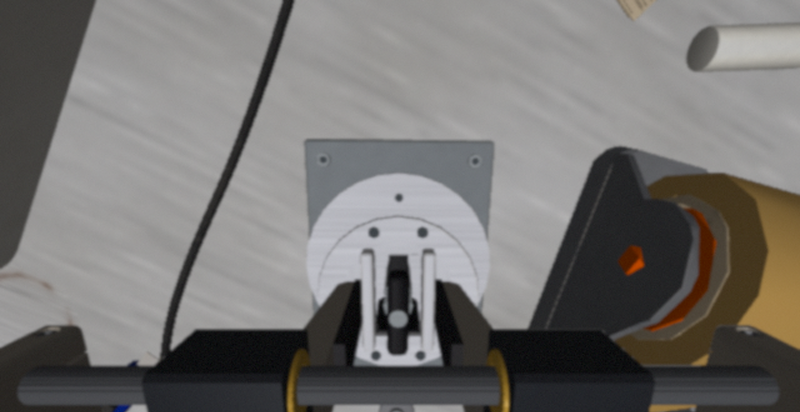

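Run:
```python
from h import *
a=np.deg2rad(-63.3);C=np.array([.5160,-.0950])
effector.release();st()
env.movel([*C,.1008],rot(a),rate=.06);env.pause(.1);s=st()
im,d,P,_=wrist();save("w14",im[100:320,170:470],2.6)
Q=P.reshape(-1,3);r=np.hypot(Q[:,0]-C[0],Q[:,1]-C[1]);k=(r>.03)&(r<.041)&(Q[:,2]<.1)
print("plate z",np.percentile(Q[k,2],[5,25,50,75,95]))
q=Q[k&(abs(Q[:,2]-.084)<.008)];print(np.linalg.lstsq(np.c_[q[:,:2]-C,np.ones(len(q))],q[:,2],rcond=None)[0])
```

```text
t 33.42 p [ 0.516 -0.095  0.087] F [-0.9235  1.1624 -0.4612] M [ 0.0028 -0.0068 -0.0061] w 0.0916 q [ 0.2894  0.4483 -0.2096  1.9954  0.1386  0.7113 -1.1083]
t 33.9 p [ 0.5159 -0.095   0.1009] F [-0.0645  0.0317 -0.8365] M [-0.0323 -0.0018  0.0091] w 0.0914 q [ 0.2936  0.4263 -0.214   1.9881  0.1307  0.74   -1.1033]
plate z [0.0336 0.0831 0.0837 0.0842 0.0849]
[-0.0018  0.0004  0.0838]
```

View pics/w14.png

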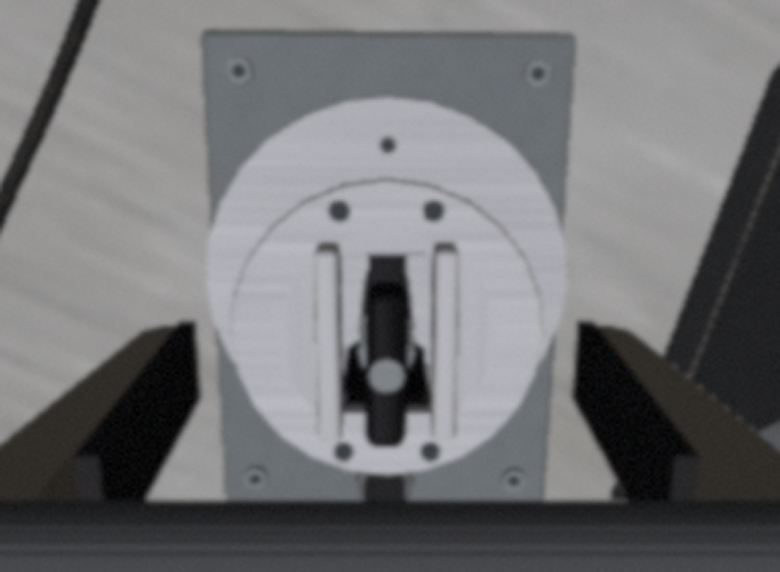

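The flange is seated flat, with its plate top at 83.8 mm, and the bar is through the slot. Next I tighten anticlockwise.

Run:
```python
from h import *
a=np.deg2rad(-63.3);C=np.array([.5160,-.0950])
effector.grasp(30);st()
for th in (.35,.7,1.05,1.3,1.4,1.45,1.5,1.55):
    env.reach([*C,.1008-.00255*min(th,1.4)],rot(a+th));env.pause(.08);s=st()
    R=s["tcp_rot"];print("th",th,"jaw",np.rad2deg(np.arctan2(R[1,2],R[0,2])))
    if th>1.3 and s["moment"][2]<-1.0: print("tight");break
    if abs(s["wrist_force"]).max()>35: print("F");break
```

```text
t 35.16 p [ 0.516  -0.0951  0.1008] F [ 0.0813  0.3421 -0.7943] M [-0.0687 -0.0178 -0.0588] w 0.0093 q [ 0.2936  0.4266 -0.2138  1.9878  0.1306  0.7399 -1.1034]
t 35.63 p [ 0.516  -0.0951  0.0999] F [ 0.4673 -1.0961  0.3557] M [-0.0449 -0.2137  0.0885] w 0.0093 q [ 0.3584  0.4374 -0.2936  1.9841  0.182   0.7448 -0.8011]
th 0.35 jaw -43.41322894678585
t 36.11 p [ 0.516  -0.0951  0.099 ] F [ 0.2944 -0.4439 -0.7921] M [-0.0891 -0.2296  0.0853] w 0.0097 q [ 0.4228  0.4506 -0.3737  1.9804  0.2352  0.7519 -0.4984]
th 0.7 jaw -23.408361445401898
t 36.58 p [ 0.516  -0.095   0.0981] F [ 2.1296 -0.5795 -1.5193] M [-0.1316 -0.3074  0.0978] w 0.0096 q [ 0.487   0.4667 -0.4543  1.9768  0.2906  0.761  -0.1963]
th 1.05 jaw -3.3640448455091705
t 36.99 p [ 0.516  -0.095   0.0975] F [ 0.7096 -0.1266 -1.7098] M [-0.1244 -0.3251  0.0763] w 0.0096 q [ 0.5325  0.48   -0.5121  1.9742  0.3316  0.7691  0.0182]
th 1.3 jaw 10.930343015055866
t 37.33 p [ 0.5161 -0.095   0.0972] F [ 0.6439 -0.1642 -2.0416] M [-0.1586 -0.3859  0.0599] w 0.0097 q [ 0.5508  0.486  -0.5357  1.9732  0.3485  0.7729  0.1046]
th 1.4 jaw 16.706686424727014
t 37.66 p [ 0.5161 -0.095   0.0972] F [ 1.1375 -1.6333 -0.7522] M [-0.1325 -0.3799 -0.0937] w 0.0095 q [ 0.5603  0.489  -0.5478  1.9726  0.3571  0.7751  0.1488]
th 1.45 jaw 19.648766842272458
t 37.99 p [ 0.516  -0.095   0.0972] F [ 2.2128 -0.5531 -2.7621] M [-0.1588 -0.4846 -0.1998] w 0.0092 q [ 0.5695  0.4919 -0.5597  1.9721  0.3655  0.7773  0.1921]
th 1.5 jaw 22.540703964632485
t 38.33 p [ 0.516  -0.095   0.0971] F [ 1.173  -1.2671 -4.43  ] M [-0.1447 -0.5993 -0.2444] w 0.0097 q [ 0.5786  0.495  -0.5714  1.9716  0.374   0.7795  0.235 ]
th 1.55 jaw 25.410962847103622
```

Run:
```python
from h import *
a=np.deg2rad(-63.3);C=np.array([.5160,-.0950])
effector.grasp(55)
for th in (1.6,1.65,1.7):
    env.reach([*C,.0971],rot(a+th));env.pause(.1);s=st()
    if abs(s["moment"][2])>1: break
effector.release()
env.movel([*C,.15],rot(a+th),rate=.12);env.pause(.1);st()
im,d,P,(K,R,t)=wrist();save("w15",im[:330],1.25);save("w15c",im[110:260,240:400],5)
print([(np.round(r["at"],4),round(r["score"],2)) for r in tip_of("wrist","t_bar")[:2]])
```

```text
t 38.89 p [ 0.516  -0.095   0.0971] F [ 1.5276 -0.6252 -4.8719] M [-0.1588 -0.7203 -0.2875] w 0.0092 q [ 0.5876  0.4982 -0.5832  1.9711  0.3826  0.7818  0.2781]
t 39.24 p [ 0.516  -0.095   0.0971] F [ 3.2672 -0.9053 -5.9528] M [-0.139  -0.811  -0.2998] w 0.0092 q [ 0.5966  0.5013 -0.5948  1.9705  0.3911  0.7841  0.3208]
t 39.59 p [ 0.516 -0.095  0.097] F [ 3.3302 -0.6293 -6.0036] M [-0.1579 -0.8823 -0.3332] w 0.0095 q [ 0.6055  0.5046 -0.6065  1.97    0.3997  0.7866  0.3636]
t 41.55 p [ 0.5153 -0.0951  0.1492] F [-0.2665  0.786   0.5491] M [-0.0346 -0.1135 -0.012 ] w 0.0918 q [ 0.6481  0.4303 -0.6521  1.9342  0.3324  0.8869  0.4213]
[(array([ 0.5163, -0.0964,  0.1008]), 0.56)]
```

View pics/w15c.png

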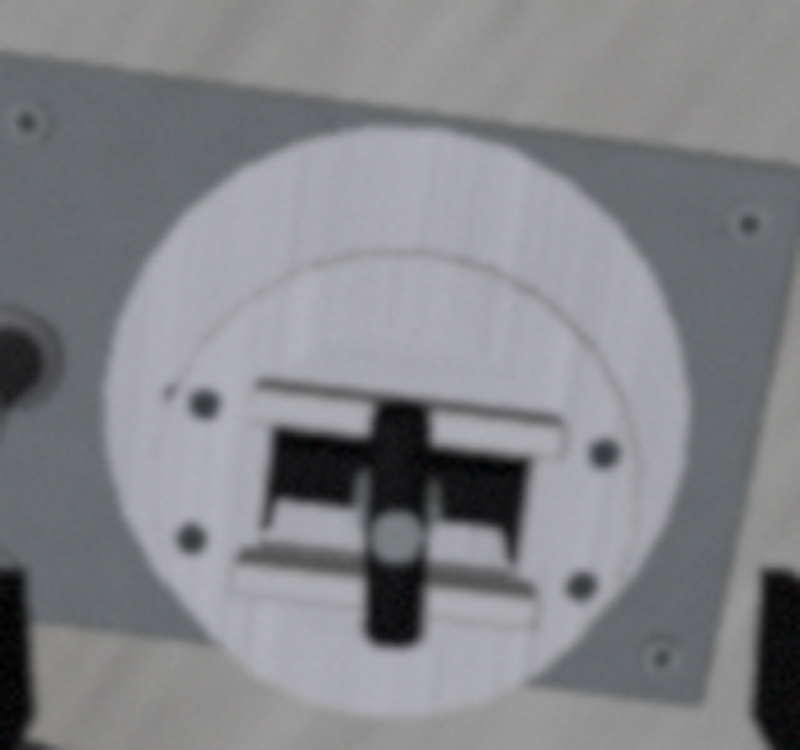

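Run:
```python
from h import *
s=env.sense();i=viewer.camera_info("wrist");K=i["intrinsics"];T=i["T_tool_cam"];R=s["tcp_rot"]@T[:3,:3];t=s["tcp_rot"]@T[:3,3]+s["ee_pos"]
def w(cx,cy,z):
    u=240+(cx-2)/5;v=110+(cy-2)/5
    d=R@np.array([(u-K[0,2])/K[0,0],-(v-K[1,2])/K[1,1],-1]);return (t+d*(z-t[2])/d[2])[:2]
def ang(a,b):return np.rad2deg(np.arctan2(*(b-a)[::-1]))
Rt=s["tcp_rot"];print("jaw",np.rad2deg(np.arctan2(Rt[1,2],Rt[0,2])),s["t"])
for n,p,q,z in[("barL",(368,635),(377,410),.106),("barR",(422,635),(427,410),.106),("bar",(393,645),(401,402),.106),("rib",(255,380),(565,420),.094),("rib2",(237,560),(537,595),.094),("foot",(0,50),(800,165),.012)]:
    print(n,ang(w(*p,z),w(*q,z)),np.linalg.norm(w(*p,z)-w(*q,z)))
p=cv2.imread("pics/w15c.png").mean(2)
for y in range(405,650,15):
    r=np.where(p[y,340:460]<75)[0]; print(y,r.min()+340 if len(r) else 0,r.max()+340 if len(r) else 0,end="; ")
```

```text
jaw 34.10602577788146 41.65
barL 121.75190301219585 0.03676501223973969
barR 123.24615358359708 0.03673474189319578
bar 122.38520841427176 0.039706493945298196
rib 26.620864314924074 0.05023410726771462
rib2 27.121248293597155 0.050146163658845146
foot 26.167777397421325 0.1681318478566934
405 377 426; 420 374 427; 435 370 427; 450 340 451; 465 340 459; 480 340 459; 495 340 459; 510 367 459; 525 0 0; 540 0 0; 555 365 422; 570 361 429; 585 368 425; 600 368 421; 615 368 420; 630 368 419; 645 0 0;
```

Run:
```python
from h import *
im,d,P,(K,R,t)=wrist();save("w16c",im[110:260,240:400],5)
p=cv2.cvtColor(cv2.resize(im[110:260,240:400],None,fx=5,fy=5,interpolation=cv2.INTER_CUBIC),cv2.COLOR_RGB2GRAY)
def w(cx,cy,z):
    u=240+(cx-2)/5;v=110+(cy-2)/5
    d=R@np.array([(u-K[0,2])/K[0,0],-(v-K[1,2])/K[1,1],-1]);return (t+d*(z-t[2])/d[2])[:2]
pts=[]
for y in list(range(410,440,3))+list(range(585,632,3)):
    r=np.where(p[y,350:445]<90)[0]+350; pts.append(w((r.min()+r.max())/2,y,.106))
v=np.polyfit([q[1] for q in pts],[q[0] for q in pts],1);print("bar angle",90-np.rad2deg(np.arctan(v[0])),env.sense()["t"])
Q=P.reshape(-1,3);C=[.516,-.095];r=np.hypot(Q[:,0]-C[0],Q[:,1]-C[1]);q=Q[(r<.025)&(Q[:,2]>.1)&(Q[:,2]<.12)];print("bar top z",np.median(q[:,2]))
q=Q[(r<.041)&(r>.03)&(abs(Q[:,2]-.084)<.008)];print("plate",np.linalg.lstsq(np.c_[q[:,:2]-C,np.ones(len(q))],q[:,2],rcond=None)[0])
```

```text
bar angle 122.48461918255452 41.7
bar top z 0.10480373770375018
plate [-0.0019  0.001   0.0836]
```

The screw is firmly tight, but by eye it sits at about -0.27 rad, past the stated jam range. I ease it back to about -0.1, where it is still clamped.

Run:
```python
from h import *
C=np.array([.5160,-.0950]);D=np.deg2rad
env.movel([*C,.0968],rot(D(32.4)),rate=.1);env.pause(.1)
effector.grasp(30);st()
for j in (29,26,23.5):
    env.reach([*C,.0970],rot(D(j)));env.pause(.1);s=st()
effector.release()
env.movel([*C,.15],rot(D(23.5)),rate=.12);env.pause(.1);st()
im,d,P,(K,R,t)=wrist();save("w17c",im[110:260,240:400],5)
p=cv2.cvtColor(cv2.resize(im[110:260,240:400],None,fx=5,fy=5,interpolation=cv2.INTER_CUBIC),cv2.COLOR_RGB2GRAY)
def w(cx,cy,z):
    u=240+(cx-2)/5;v=110+(cy-2)/5
    d=R@np.array([(u-K[0,2])/K[0,0],-(v-K[1,2])/K[1,1],-1]);return (t+d*(z-t[2])/d[2])[:2]
pts=[]
for y in list(range(410,430,3))+list(range(590,632,3)):
    r=np.where(p[y,350:445]<90)[0]+350
    if len(r):pts.append(w((r.min()+r.max())/2,y,.106))
v=np.polyfit([q[1] for q in pts],[q[0] for q in pts],1);print("bar angle",90-np.rad2deg(np.arctan(v[0])))
im2,_=viewer.read_camera("top");save("top2",im2[120:300,120:440],2.4)
```

```text
t 43.69 p [ 0.516  -0.095   0.0968] F [ 0.6999  0.6123 -0.9371] M [ 0.0124 -0.1358 -0.0517] w 0.0097 q [ 0.6012  0.5034 -0.601   1.9704  0.3962  0.785   0.3381]
t 44.04 p [ 0.516  -0.095   0.0969] F [ 1.3682 -0.728  -2.5473] M [-0.0793 -0.3063  0.1636] w 0.01 q [ 0.5907  0.4997 -0.5874  1.971   0.3862  0.7823  0.2887]
t 44.39 p [ 0.516  -0.095   0.0969] F [ 1.0082  0.6452 -3.0725] M [-0.0752 -0.3061  0.1155] w 0.0096 q [ 0.5814  0.4964 -0.5752  1.9715  0.3772  0.7799  0.2439]
t 44.74 p [ 0.516 -0.095  0.097] F [-0.2186 -0.5795 -2.8942] M [-0.0012 -0.2984  0.16  ] w 0.01 q [ 0.5735  0.4936 -0.565   1.9719  0.3697  0.778   0.2064]
t 46.69 p [ 0.5153 -0.0951  0.1491] F [ 0.3748 -0.7224  0.0083] M [ 0.0141 -0.1069 -0.0236] w 0.0919 q [ 0.613   0.4186 -0.6066  1.9363  0.3052  0.8798  0.2595]
bar angle 114.31282055181406
```

View pics/w17c.png

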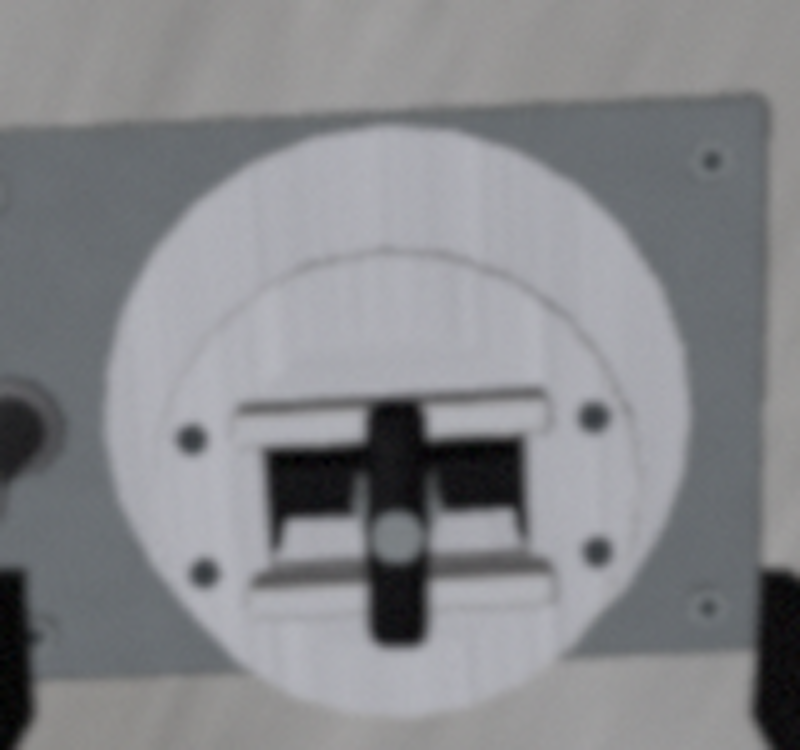

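View pics/top2.png

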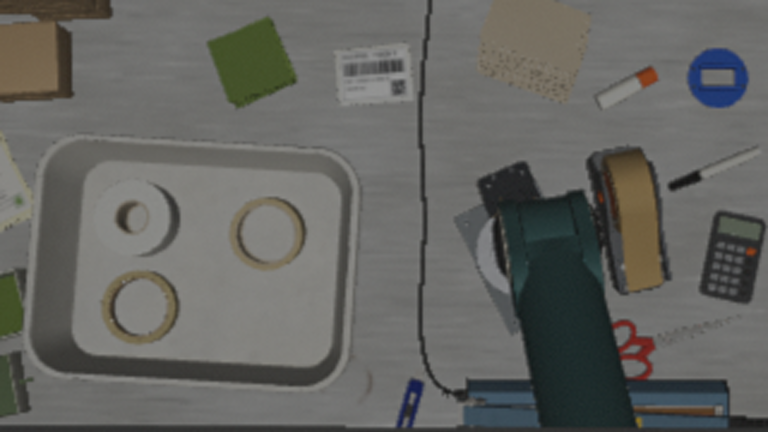

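Run:
```python
from h import *
env.movel([.516,-.095,.22],rate=.15)
st();workorder.finish_job()
```

```text
t 47.41 p [ 0.5155 -0.0951  0.2193] F [-0.4414 -0.1575 -0.4946] M [-0.0399 -0.0693  0.0309] w 0.0919 q [ 0.6549  0.3287 -0.6447  1.8711  0.2301  1.0174  0.3237]
the job is handed in; nothing more can be done
```

The job is done and handed in at about 47 s of the 72 s allowed. I turned the screw 1.4 rad clockwise and set the flange aside on the bare table. I lifted the roll off by its wall and laid it in the tub, then put the flange back with the bar through its slot and tightened the screw anticlockwise.

**Last checks:**
- **Roll:** the pictures show it lying on the tub floor, clear of the walls and the other rolls. Its top is at about 52 mm, the expected floor height plus roll height. A plane fit to its depth points gave a slope of about 5°. I put that down to wall points caught in the fit and did not re-measure it.
- **Flange:** it is seated level on the hub, with its plate top at about 84 mm.
- **Screw:** the bar lies across the ribs at about -0.12 rad.
- **Robot:** the gripper is open and clear of everything. The highest wrist force I saw was about 11 N.

**One departure:** I first drove the screw to about -0.27 rad, past the stated jam range of 0 to -0.1, then eased it back. Resistance had begun to build at about 0 rad, so I take it as still clamped, but I did not test the tightness again after easing it.

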